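Knock the pin home and hold the square in the corner of a stand

ROBOT

A 6-joint arm with a two-finger parallel gripper is mounted at the origin on the work surface. World frame = base frame: x ahead of the robot, y to its left, z up, the work surface at z = 0. Lengths are in m, angles in rad, forces in N, time in s.
With the tool pointing down it reaches from about 0.325 to 0.9 m from the base axis. Payload 6.1 kg.
Tool frame: the origin (TCP) lies midway between the tips of the shut fingers; the grasp point (between the pads) lies 19 mm behind it; z points along the fingers, y is the line along which they close (so a half turn about z gives the same grasp; the last joint's range is limited). The gripper opens to 85 mm and grips with 20 to 120 N. Pads are 22 mm wide; open, the fingers measure 114 mm over their backs; the gripper's body (76 mm by 85 mm) begins 54 mm behind the grasp point. The pads swing forward as they close: fully open they stand 13 mm farther back than shut.
Start: joints at [-1.347, 0.22, 1.526, -0, 1.395, -0.126], TCP at [0.214, -0.587, 0.231] pointing down, gripper open.
Joint ranges: [-2.98, 2.98], [-0.91, 2.08], [0.09, 2.57], [-1.24, 4.39], [0.2, 2.65], [-2.68, 2.68]. Speed limits (rad/s): [2.57, 2.57, 3.01, 3.14, 3.14, 3.14].

INTERFACE

Orientations are given as [roll, pitch, yaw] about the fixed x, y, z axes, in that order (R = Rz(yaw) Ry(pitch) Rx(roll)).
In Python, from plant import movep, move_l, set_joints, gripper_to, hold, inverse_kinematics, observe, get_image, get_calibration, Unreachable, job_done gives the robot as it stands. Calls block until the motion is done:
- movep(position, orientation): joint-space move of the TCP to a pose.
- move_l(position, feed=0.15, rotation=None, max_force=None): straight line of the TCP; rotation=None keeps the orientation; feed is the mean speed in m/s. With max_force (N) it stops when the force on the tool has changed by that much, and returns True; else False.
- set_joints(angles): joint-space move.
- gripper_to(opening, f_grip=None): finger opening in m; f_grip is the grip in N (None keeps the last); returns when the fingers have stopped.
- hold(seconds).
- inverse_kinematics(position, orientation): joint angles nearest the present ones, or None.
- observe(): the state.
- get_image(name): name is "scene" or "top" or "wrist"; returns (picture, depth): 420x560x3 uint8, red, green, blue; 420x560 float32, m along the optical axis (not along the pixel's ray), 0 where there is no reading.
- get_calibration(name): a dict with "intrinsics" (3x3 intrinsics, pixels), "dist_coeffs" ([k1, k2, p1, p2, k3] as OpenCV has them; the pictures are not rectified), "world_from_camera" (4x4, takes a point from camera to world coordinates). Camera axes: x right, y down, z forward; pixel columns grow to the right and rows downward; lengths in m; the calibration is good to about 2 mm. A picture is of the moment at which its call begins: read the wrist's pose just before it. get_calibration takes no time and is no camera call; for the wrist camera it gives the pose at the moment of the call.
A pose or a line that the arm cannot do raises Unreachable and nothing moves.
- job_done(): hands the job in; it is judged then, once.
The state is a dict: "time_s": time; "q": joint angles; "joint_velocities": joint speeds; "joint_torque": joint torques, N m; "eef_pos": TCP position; "tcp_rot": TCP orientation; "ft_force": force on the tool from outside, world axes, zero at the start; "torque": the same for the moment, N m; "opening": finger opening in m; "grasp_force": force on a finger pad.
Only numpy, scipy, OpenCV 4.12 (cv2) and the standard library are available. Lean on these libraries where they do the work, as an engineer would, in place of code of your own. Each camera call takes 0.05 s, during which the arm holds its last target. There are 200 camera calls.

TASK

On the half-built instrument stand, drive the steel pin that stands up from the base plate down flush, using the mallet, then put the mallet back on the bench clear of the stand. Next take the flanged steel square, stand its foot on the plate and press its upright edge against the middle of the post's near face (the one towards the pin), so that the foot sits flat on the plate and the upright edge lies flush on the post. Finish while still gripping the square and pushing it lightly into that corner - do not let go - and leave the bottle, the beaker and the carton where they are.

Things in the scene. Friction and masses are not known exactly. Their poses are not given: they have to be found in the camera images.
- stand: The half-built stand, bolted to the bench: a bare aluminium base plate with a post and a pin. Origin on the bench top, z up; x points from the pin towards the post, y to the left of that. It lies with x pointing roughly away from the robot (within about 25 degrees).
- plate: Aluminium base plate of the stand, 200 mm (x) by 125 mm (y) by 12 mm thick, flat on the bench, from x = -110 to +90 mm in the stand's frame; its top is 12 mm above the bench. Its frame is the stand's. Rigid.
- post: Square aluminium post fixed on the plate, 40 x 40 mm and 85 mm tall (top 97 mm above the bench), its axis at x = 60 mm, y = 0 in the stand's frame, so its near face, towards the pin, is at x = 40 mm. Its frame is the stand's. Rigid.
- corner (a point): Middle of the inside corner where the post's near face meets the plate's top: x = 40, y = 0, z = 12 mm in the stand's frame, axes as the stand's. The square's heel belongs here.
- pin (a joint): How far the pin is driven in, m: 0 = top stands 16 mm above the plate, 0.016 = flush with the plate. Starts between 0 and 0.005. Moves stiffly (about 8 N of friction) and stays where it is left.
- pin_top (a point): Centre of the top of the plain round steel pin, 16 mm in diameter, upright in the plate at x = -30 mm, y = 0 in the stand's frame (70 mm from the post's near face, just where the square's foot has to go).
- mallet: Assembly mallet, about 0.42 kg, standing on its striking face: black rubber block head 42 x 42 mm, 90 mm tall; round wooden handle, 24 mm thick, its axis level 50 mm above that face, out to 165 mm from the head's axis along the mallet's -x (roughly towards the robot). Origin: centre of the lower striking face, z up. The head can be gripped from above across its flat cheeks, 42 mm along y.
- mallet_grip (a point): Point inside the head on its axis, 64 mm above the striking face; a good height to grip the head across its cheeks.
- square: Flanged steel square, about 0.55 kg, an upright L. Foot 110 (x) x 28 (y) x 14 mm, its underside relieved 3 mm between end pads 18 mm long. At the +x end a blade, 40 mm wide (x = 15 to 55) and 10 mm thick (y), rises to 105 mm. Outer face at x = 55 mm, one plane over foot and blade. Origin: centre of the foot's underside, z up. Stands on its foot on the bench, x roughly away from the robot.
- square_heel (a point): The square's outside corner: x = 55, y = 0, z = 0 mm in the square's frame, lower edge of the outer face. Pressed down, the foot drags on the plate (friction coefficient very roughly 0.5 to 1), which a force reading must not mistake for the firm stop at the post.
- square_grip (a point): Point in the blade, x = 33, y = 0, z = 65 mm in the square's frame (40 mm below the blade's top, 22 mm behind the outer face); the blade is 10 mm thick along y and can be pinched here from above. A push at this height lies within the post's height, so it does not tip the square.
- bottle: Bystander: white reagent bottle with a blue cap, 64 mm in diameter, 150 mm tall; origin under its centre.
- beaker: Bystander: glass beaker, 70 mm in diameter, 90 mm tall; origin under its centre.
- carton: Bystander: small cardboard carton, 70 x 110 x 45 mm; origin under its centre.
Mind the look-alikes: they are no part of the job. Several things have the shape of the mallet; the one meant has the colours described above.

How it is judged:
On the way, in this order (a step that is already met when the one before it is completed fails the run):
1. the pin is driven down flush by the mallet (value of joint pin above 0.014 m and contact force between mallet and pin above 0.5 N).
2. the mallet is back on the bench, let go of and clear of the stand (height (world z) of mallet below 0.03 m and linear speed of mallet below 0.02 m/s and contact force between mallet and the fingers below 0.1 N and contact force between mallet and stand below 0.1 N), for 0.1 s.
3. the square sits in the corner, touching both post and plate (x of square_heel in the frame of corner between -0.003 and 0.003 m and y of square_heel in the frame of corner between -0.016 and 0.016 m and z of square_heel in the frame of corner between -0.003 and 0.003 m and angle between the x axis of square and the x axis of stand, either way round below 0.07 rad and angle between square's own z axis and vertical below 0.02 rad and contact force between square and post above 1 N and contact force between square and plate above 0.5 N), for 0.2 s.
At the end, for the whole second after the job is handed in: Fingers hold the square still in the corner: heel within 3 mm of post and plate, 16 mm of the middle; upright to 0.02 rad, in line to 0.07; over 1 N on the post, over 0.5 N on the plate; pin under 2 mm proud; mallet at rest on the bench, off stand and square; bystanders within 30 mm (all of step 3 and value of joint pin above 0.014 m and contact force between the fingers and square above 1.5 N and linear speed of square below 0.01 m/s and height (world z) of mallet below 0.03 m and linear speed of mallet below 0.02 m/s and contact force between mallet and stand below 0.1 N and contact force between mallet and square below 0.1 N and distance of each of bottle, beaker, carton from where it was at the start of the episode below 0.03 m); the arm keeps its last pose, push and grip.
It fails at once if the pin is pushed by the arm or fingers instead of the mallet (contact force between any of the arm, the fingers and pin above 1 N).
It fails at once if the pin is pushed down with the square (contact force between square and pin above 1 N and not (value of joint pin above 0.014 m)).
It fails at once if a bystander is pushed away (distance of any of bottle, beaker, carton from where it was at the start of the episode above 0.03 m).
It also fails if it takes over 72 s, if anything falls off the work surface, if the arm or the gripper's body presses on something with over 40 N, if the wrist force passes 120 N, or if a joint passes its speed limit or range.

## Working session

There is one attempt and no reset: what is moved stays moved. The work goes in short steps, each a Python script; the robot and the scene stay as the last script left them, time stands still between calls to the robot, and variables do not carry over. Pictures are saved under pics/ and viewed, at most 10 in all, crops included, and the job is handed in when it is done.

```bash
mkdir -p pics; cat > h.py <<'E'
import numpy as np, cv2
from plant import *
def cloud(name):
    c=get_calibration(name); im,d=get_image(name)
    K=np.array(c["intrinsics"]);D=np.array(c["dist_coeffs"]);T=np.array(c["world_from_camera"])
    h,w=d.shape; u,v=np.meshgrid(np.arange(w),np.arange(h))
    n=cv2.undistortPoints(np.stack([u,v],-1).reshape(-1,1,2).astype(np.float64),K,D).reshape(h,w,2)
    P=np.concatenate([n,np.ones((h,w,1))],-1)
    rays=P@T[:3,:3].T
    X=rays*d[...,None]+T[:3,3]; X[d==0]=np.nan
    return im,d,X,rays,T[:3,3]
def onplane(rays,o,u,v,z):
    r=rays[int(v),int(u)]; return o+r*(z-o[2])/r[2]
def save(im,n): cv2.imwrite(f"pics/{n}.png",im[...,::-1])
E
python3 - <<'E'
from h import *
print(observe())
for n in("top","scene"):
    im,d,X,r,o=cloud(n); save(im,n); np.savez(f"{n}.npz",im=im,d=d,X=X,r=r,o=o); print(n,o,np.isfinite(X[...,2]).mean())
E
```

```text
{'time_s': 0.0, 'q': array([-1.34709438e+00,  2.21275135e-01,  1.52763165e+00,  2.41624823e-05,
        1.39469512e+00, -1.26104488e-01]), 'joint_velocities': array([-0.00075743,  0.0002656 , -0.00113115,  0.00042237,  0.00038186,
       -0.00115211]), 'joint_torque': array([ 1.00968286e-03, -4.96892524e+01, -3.89396811e+01, -8.73587555e-05,
        1.10414583e-02,  6.52718679e-07]), 'eef_pos': array([ 0.2140611 , -0.58654381,  0.23015801]), 'tcp_rot': array([-3.13960234e+00, -2.76296343e-04,  3.49801898e-01]), 'ft_force': array([ 0.2646766 ,  0.78350566, -0.46762105]), 'torque': array([ 0.02171102, -0.00345806, -0.01620939]), 'grasp_force': 0.0, 'opening': 0.08538820986519126}
top [ 0.35256863 -0.01163585  1.65369546] 0.9959396258503401
scene [ 1.05670255 -0.24160698  0.81017367] 0.9959863945578231
```

View pics/top.png

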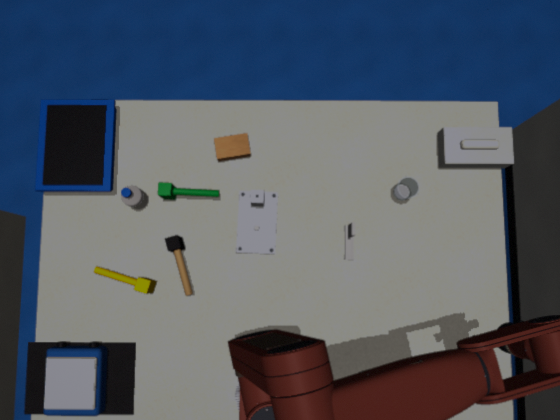

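View pics/scene.png

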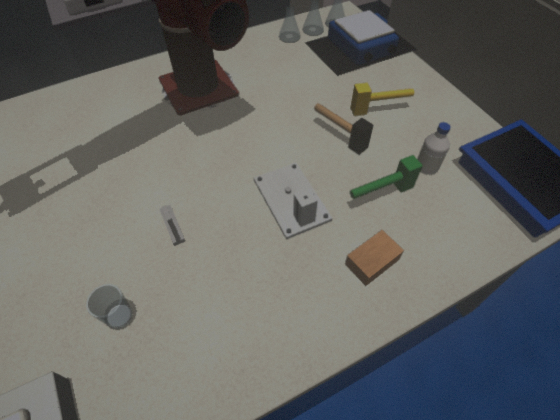

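The top view shows the mallet (black head at 175,243; handle to 188,293), the stand (plate centre 257,222, post 257,197, pin 256,228) and the square (349,240). The bystanders are the bottle (133,197), carton (232,146) and beaker (402,192). The green and yellow mallets are decoys. The scene view agrees with this. I'll measure these points from the depth image.

```bash
python3 - <<'E'
from h import *
z=np.load("top.npz");X=z["X"];im=z["im"].astype(int)
def reg(n,u0,u1,v0,v1,zl,zh,f=None):
    s=np.zeros(X.shape[:2],bool);s[v0:v1,u0:u1]=1
    m=s&(X[...,2]>zl)&(X[...,2]<zh)
    if f is not None:m&=f
    P=X[m]
    (c,sz,a)=cv2.minAreaRect(P[:,:2].astype(np.float32)*1000)
    print(n,m.sum(),"mean",P.mean(0).round(4),"rect",np.round(c,1),np.round(sz,1),round(a,1),"zmed",np.median(P[:,2]).round(4),P[:,2].max().round(4))
    if len(P)>20:
        e,V=np.linalg.eigh(np.cov(P[:,:2].T));print("   axis",np.degrees(np.arctan2(V[1,1],V[0,1])).round(1))
reg("plate",225,285,180,262,.006,.018)
reg("post",240,275,180,215,.08,.12)
reg("pin",248,265,220,237,.017,.04)
reg("head",160,190,230,256,.07,.12)
reg("handle",165,200,252,300,.04,.09)
reg("foot",335,365,215,270,.007,.03)
reg("blade",335,365,215,270,.08,.13)
reg("bottle",115,150,180,215,.05,.2)
reg("beaker",385,425,175,210,.05,.2)
reg("carton",210,255,130,165,.03,.2)
reg("green",150,225,175,205,.03,.2)
E
```

```text
plate 2076 mean [0.5303 0.0529 0.0117] rect [544.1  60.3] [262.4 191.2] 0.2 zmed 0.0117 0.018
   axis 177.9
post 183 mean [0.6067 0.0485 0.0963] rect [607.   47.8] [39.6 40.9] 89.5 zmed 0.0971 0.1047
   axis 172.4
pin 44 mean [0.5163 0.0548 0.021 ] rect [515.9  55.8] [48.  47.8] 0.4 zmed 0.0193 0.0359
   axis 90.9
head 207 mean [0.4634 0.3032 0.0892] rect [464.  304.5] [42.8 41.9] 16.2 zmed 0.0897 0.0987
   axis 129.4
handle 355 mean [0.3735 0.2761 0.0589] rect [375.8 277.9] [144.9  30.4] 20.0 zmed 0.0593 0.0726
   axis -162.5
foot 279 mean [ 0.4674 -0.2416  0.0132] rect [ 476.4 -241.7] [169.9  88.7] 0.2 zmed 0.0127 0.0289
   axis -179.2
blade 65 mean [ 0.5067 -0.2427  0.1013] rect [ 506.9 -244. ] [11.5 39.2] 89.1 zmed 0.1047 0.1166
   axis 179.4
bottle 421 mean [0.6037 0.4263 0.1075] rect [606.6 430.8] [56.8 62.8] 58.4 zmed 0.1049 0.1582
   axis 149.9
beaker 231 mean [ 0.6392 -0.4192  0.0765] rect [ 637.2 -415.7] [64.1 67.4] 87.7 zmed 0.0798 0.0966
   axis 129.5
carton 756 mean [0.7778 0.132  0.0448] rect [779.  132.2] [ 74.1 110.4] 9.9 zmed 0.0448 0.0554
   axis 99.7
green 596 mean [0.6258 0.2792 0.069 ] rect [624.3 263.5] [187.1  42.9] 85.5 zmed 0.0627 0.1032
   axis 88.2
```

```bash
python3 - <<'E'
from h import *
W=[]
for n,p,y in(("sq",(.47,-.24,.30),0),("st",(.53,.05,.30),0),("ma",(.44,.295,.30),.29)):
    movep(p,[np.pi,0,y]); hold(.2)
    im,d,X,r,o=cloud("wrist"); np.savez(f"w_{n}.npz",im=im,d=d,X=X,r=r,o=o); W.append(im)
    print(n,o,observe()["time_s"],observe()["eef_pos"])
save(cv2.resize(np.vstack([np.hstack(W[:2]),np.hstack([W[2],W[2]*0])]),(800,600)),"w1")
E
```

```text
sq [ 0.55239818 -0.24053548  0.44209686] 1.9583 [ 0.46970925 -0.24064401  0.29976117]
st [0.6127939  0.0489165  0.44237687] 3.3417 [0.53011945 0.04884333 0.29998832]
ma [0.52000841 0.31798945 0.44236241] 4.6083 [0.44071578 0.29397812 0.29996635]
```

View pics/w1.png

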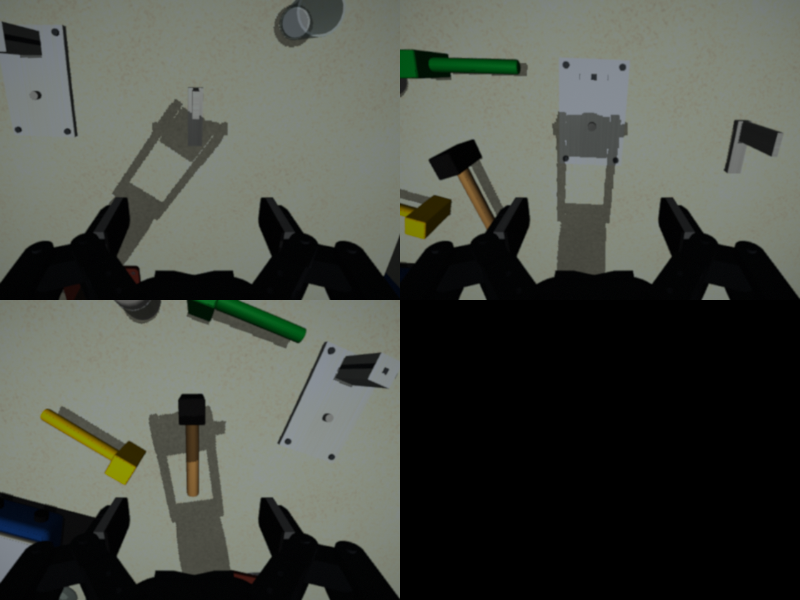

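The wrist views show the square (blade at 195,105 in the top-left tile), the stand (pin at 592,126 and post at 594,77 in the top-right tile) and the mallet head (191,408 in the bottom-left tile). Next I'll measure them from the wrist depth images.

```bash
python3 - <<'E'
from h import *
def reg(n,f,c,r,zl,zh):
    X=np.load(f)["X"]
    with np.errstate(invalid="ignore"): m=(abs(X[...,0]-c[0])<r[0])&(abs(X[...,1]-c[1])<r[1])&(X[...,2]>zl)&(X[...,2]<zh)
    if m.sum()<5: print(n,"none");return
    m=cv2.morphologyEx(m.astype(np.uint8),cv2.MORPH_OPEN,np.ones((3,3)))>0 if m.sum()>300 else m
    P=X[m]
    c,s,a=cv2.minAreaRect(P[:,:2].astype(np.float32)*1000)
    e,V=np.linalg.eigh(np.cov(P[:,:2].T))
    print(n,f,m.sum(),P.mean(0).round(4),"rect",np.round(c,1),np.round(s,1),round(a,1),"ax",np.degrees(np.arctan2(V[1,1],V[0,1])).round(1),"z",np.median(P[:,2]).round(4))
for f in("w_st.npz","w_ma.npz","w_sq.npz"):
    reg("plate",f,(.54,.05),(.13,.085),.006,.016)
    reg("post",f,(.607,.048),(.03,.03),.090,.103)
    reg("pin",f,(.516,.055),(.02,.02),.018,.04)
reg("head","w_ma.npz",(.464,.304),(.04,.04),.082,.098)
reg("handle","w_ma.npz",(.37,.275),(.075,.06),.045,.08)
reg("blade","w_sq.npz",(.507,-.243),(.035,.03),.098,.112)
reg("foot","w_sq.npz",(.45,-.243),(.06,.04),.009,.02)
reg("blade","w_st.npz",(.507,-.243),(.035,.03),.098,.112)
E
```

```text
plate w_st.npz 11892 [0.5371 0.0528 0.012 ] rect [537.9  52.5] [126.  200.5] 87.5 ax 177.6 z 0.012
post w_st.npz 1609 [0.609  0.0493 0.0968] rect [608.3  49.4] [41.3 40.5] 89.6 ax 158.8 z 0.0968
pin w_st.npz 116 [0.5186 0.0532 0.0233] rect [518.3  53.1] [14.7 14.8] 89.7 ax -177.5 z 0.0235
plate w_ma.npz 11101 [0.5312 0.0602 0.0117] rect [538.5  52.6] [128.2 201.7] 87.8 ax -168.3 z 0.0117
post w_ma.npz 1574 [0.608  0.052  0.0963] rect [608.6  50.2] [43.  40.4] 88.0 ax 60.7 z 0.0966
pin w_ma.npz 115 [0.5185 0.0549 0.0226] rect [518.8  53.6] [13.8 14.5] 23.7 ax 88.0 z 0.0229
plate w_sq.npz 11675 [0.5315 0.0454 0.0119] rect [538.9  52.2] [127.3 200.7] 87.4 ax 162.4 z 0.0119
post w_sq.npz 421 [0.6053 0.0314 0.0956] rect [607.5  31.7] [10.8 41. ] 82.0 ax 172.7 z 0.0963
pin w_sq.npz 146 [0.5189 0.0516 0.0228] rect [518.5  52.7] [15.9 15.5] 25.4 ax 63.7 z 0.0233
head w_ma.npz 1470 [0.4662 0.3056 0.0896] rect [465.3 305.6] [41.8 41.8] 17.0 ax -146.2 z 0.0898
handle w_ma.npz 1797 [0.3776 0.2788 0.059 ] rect [373.9 278.1] [136.1  23.5] 16.8 ax -163.2 z 0.06
blade w_sq.npz 363 [ 0.5088 -0.243   0.1049] rect [ 508.5 -242.9] [ 9.7 39.5] 88.4 ax 178.5 z 0.1049
foot w_sq.npz 1118 [ 0.4594 -0.2419  0.014 ] rect [ 463.5 -242.6] [27.7 91.2] 89.4 ax 179.7 z 0.0141
blade w_st.npz 412 [ 0.5095 -0.241   0.1037] rect [ 508.7 -242.1] [12.6 39.6] 89.3 ax 179.5 z 0.1043
```

```bash
cat >> h.py <<'E'
SY=np.radians(-2.45); SC=np.array([.5383,.0525]); sx=np.array([np.cos(SY),np.sin(SY)])
def stand(x,y=0): return SC+sx*(x+.010)+np.array([-sx[1],sx[0]])*y
def st(t=""):
    s=observe(); print(t,round(s["time_s"],2),s["eef_pos"].round(4),s["ft_force"].round(1),round(s["opening"],4),round(s["grasp_force"],1))
MY=np.radians(16.9); MP=(.4653,.3055)
E
python3 - <<'E'
from h import *
R=[np.pi,0,MY]
gripper_to(.085)
movep((*MP,.13),R)
print(move_l((*MP,.045),.1,max_force=10)); st("down")
gripper_to(.03,80); st("grip")
move_l((*MP,.12),.15); st("lift")
p=stand(-.03)
movep((*p,.12),[np.pi,0,SY]); st("over")
im,d,X,r,o=cloud("wrist"); np.savez("w_held.npz",im=im,d=d,X=X,r=r,o=o)
t=cloud("scene")[0]; save(np.hstack([im,t])[:, :][::1],"held") if 0 else save(cv2.resize(np.hstack([im,t]),(800,300)),"held")
E
```

```text
False
down 6.55 [0.4659 0.3058 0.0458] [ 0.4 -0.   0.6] 0.0851 0.0
grip 7.03 [0.4658 0.3057 0.0457] [0.3 0.  4.1] 0.0413 81.5
lift 7.67 [0.4644 0.3051 0.1188] [-0.1  1.1 -3.7] 0.0411 81.1
over 8.68 [0.5179 0.0542 0.1194] [-0.2  0.8 -4.1] 0.0415 81.1
```

View pics/held.png

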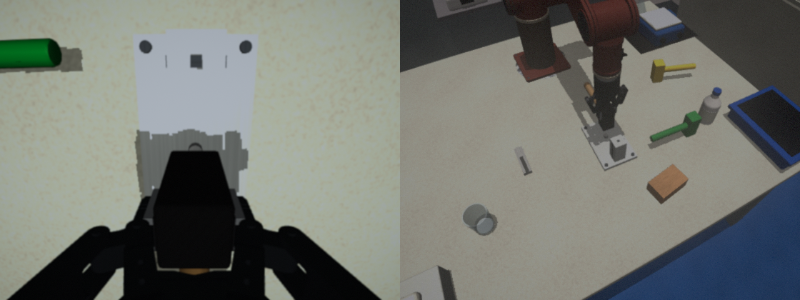

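The mallet is held upright (head at 195,210 in the left tile) with the pin (195,147) just under its front edge in perspective. Now I'll press the pin down.

```bash
python3 - <<'E'
from h import *
p=stand(-.03)
move_l((*p,.075),.1); st()
print(move_l((*p,.052),.03,max_force=45)); st("pressed")
hold(.2); st()
move_l((*p,.13),.15)
movep((*MP,.13),[np.pi,0,MY])
X=cloud("top"); np.savez("top2.npz",X=X[2])
move_l((*MP,.065),.12)
print(move_l((*MP,.042),.04,max_force=6)); st("placed")
E
python3 - <<'E'
from h import *
X=np.load("top2.npz")["X"]; p=stand(-.03)
m=np.hypot(X[...,0]-p[0],X[...,1]-p[1])<.006; print(X[m][:,2].round(4))
E
```

```text
9.38 [0.5184 0.0536 0.075 ] [ 1.6  0.4 -3.6] 0.0414 81.1
True
pressed 10.03 [0.5195 0.0533 0.0577] [-2.4  0.4  5.8] 0.0414 82.0
 10.23 [0.5194 0.0532 0.0577] [-1.5  0.2  6.1] 0.0412 82.0
True
placed 13.12 [0.4655 0.3052 0.0455] [-0.1 -1.5  3.3] 0.041 82.1
[0.0212 0.0132 0.0221 0.0148 0.0135 0.0078 0.0106 0.0135 0.0179 0.0121
 0.0132]
```

```bash
python3 - <<'E'
from h import *
gripper_to(.085); hold(.2); st("rel")
move_l((*MP,.16),.15)
movep((*stand(-.06),.25),[np.pi,0,SY]); hold(.2)
im,d,X,r,o=cloud("wrist"); p=stand(-.03)
m=np.hypot(X[...,0]-p[0],X[...,1]-p[1])<.006; q=np.hypot(X[...,0]-p[0],X[...,1]-p[1]); q=(q>.012)&(q<.02)
print("pin",np.median(X[m][:,2]),m.sum(),"plate",np.median(X[q][:,2]))
save(im,"pinchk"); st()
# recheck post face & square nearer
movep((.45,-.2425,.22),[np.pi,0,np.radians(-.8)]); hold(.2)
im,d,X,r,o=cloud("wrist"); np.savez("w_sq2.npz",X=X,im=im)
for n,c,rr,zl,zh in(("blade",(.5087,-.243),(.035,.03),.098,.112),("foot",(.45,-.243),(.06,.04),.009,.02)):
    m=(abs(X[...,0]-c[0])<rr[0])&(abs(X[...,1]-c[1])<rr[1])&(X[...,2]>zl)&(X[...,2]<zh)
    print(n,m.sum(),cv2.minAreaRect(X[m][:,:2].astype(np.float32)*1000),X[m].mean(0))
E
```

```text
rel 13.82 [0.4642 0.3049 0.0444] [-0.5  0.4  0.1] 0.0848 0.0
pin 0.011942818901398311 81 plate 0.012669479280884799
 16.03 [0.4881 0.0556 0.2494] [-0.2  0.4  0.5] 0.0851 0.0
blade 675 ((508.607421875, -242.9288330078125), (9.655416488647461, 39.5496711730957), 89.44815063476562) [ 0.50894683 -0.24295352  0.10489902]
foot 1662 ((463.6529846191406, -242.46774291992188), (27.904090881347656, 91.8187255859375), 88.6540756225586) [ 0.45861034 -0.24198228  0.01396211]
```

View pics/pinchk.png

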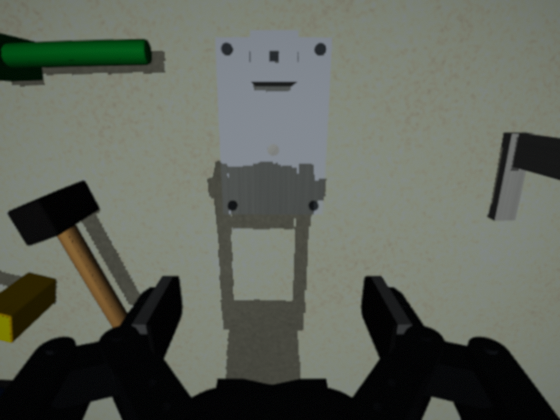

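The pin (273,149) is flush with the plate and the mallet stands on the bench again. Now I'll pick up the square.

```bash
python3 - <<'E'
from h import *
y=np.radians(-.9); g=(.5066,-.2429); R=[np.pi,0,y]
movep((*g,.14),R); 
print(move_l((*g,.047),.1,max_force=10)); st("down")
gripper_to(.0,100); st("grip")
move_l((*g,.15),.15); hold(.1); st("lift")
p=stand(.040-.022-.015)
movep((*p,.15),[np.pi,0,SY]); st("over")
hold(.2)
move_l((*p,.075),.1); hold(.3); st("near")
im,d,X,r,o=cloud("wrist"); save(cv2.resize(np.hstack([im,cloud("scene")[0]]),(800,300)),"sq3")
E
```

```text
False
down 18.99 [ 0.5072 -0.2433  0.0478] [-0.  -0.7  1. ] 0.0851 0.0
grip 19.68 [ 0.5068 -0.2432  0.0472] [-0.  -1.   2.3] 0.0087 97.5
lift 20.61 [ 0.5055 -0.2422  0.148 ] [ 0.7  0.9 -5.3] 0.0085 97.3
over 21.75 [0.5514 0.0509 0.1499] [ 0.1 -0.7 -4.9] 0.0088 97.3
near 23.15 [0.5517 0.0519 0.0756] [ 0.2  0.2 -5.2] 0.009 97.3
```

View pics/sq3.png

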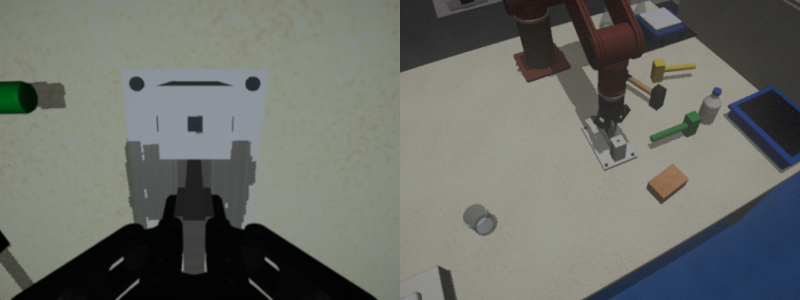

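The blade (195,245) is held in line with the post (195,124). Next I'll lower it and slide it into the corner.

```bash
python3 - <<'E'
from h import *
p=stand(.003)
print(move_l((*p,.062),.05)); hold(.2); st("2-3mm above")
print(move_l((*p,.055),.01,max_force=4)); hold(.2); st("touch")
z=observe()["eef_pos"][2]
def along(): 
    e=observe()["eef_pos"][:2]-SC; return round((e@sx-.010)*1000,2), round(float(e@[-sx[1],sx[0]])*1000,2)
print(along())
print(move_l((*stand(.026),z),.012,max_force=12)); st("fwd"); print(along())
hold(.3); st("settle"); print(along())
E
```

```text
False
2-3mm above 23.86 [0.5515 0.0519 0.0622] [ 0.4  0.  -5.2] 0.0091 97.3
True
touch 24.48 [0.5515 0.0519 0.0592] [-0.5 -1.1  6.1] 0.0093 98.7
(np.float64(3.22), -0.0)
True
fwd 25.09 [0.5517 0.0519 0.0593] [-2.3 -0.3  4.3] 0.0088 98.8
(np.float64(3.38), 0.0)
settle 25.39 [0.5516 0.0519 0.0593] [-2.3 -0.5  5.6] 0.0088 98.8
(np.float64(3.35), 0.01)
```

```bash
cat >> h.py <<'E'
def along(): 
    e=observe()["eef_pos"][:2]-SC; return round((e@sx-.010)*1000,2), round(float(e@[-sx[1],sx[0]])*1000,2)
E
python3 - <<'E'
from h import *
z=.0597; x=along()[0]/1000
move_l((*stand(x),z),.01); hold(.2); st("lift"); print(along())
for t in (.010,.015,.017):
    b=move_l((*stand(t),z),.012,max_force=18); st(b); print(along())
    if b: break
E
```

```text
lift 25.95 [0.5514 0.052  0.0594] [-0.5 -0.6 -3.8] 0.0092 97.7
(np.float64(3.08), 0.02)
False 26.66 [0.5582 0.0516 0.0595] [ 0.9 -0.8 -5.6] 0.0087 97.6
(np.float64(9.92), -0.0)
False 27.23 [0.5633 0.0514 0.0597] [ 0.7  0.4 -5.8] 0.009 97.6
(np.float64(15.02), 0.01)
False 27.54 [0.5654 0.0513 0.0597] [ 0.6  0.4 -5.1] 0.0089 97.6
(np.float64(17.11), 0.0)
```

```bash
python3 - <<'E'
from h import *
b=move_l((*stand(.024),.0597),.008,max_force=8); st(b); hold(.2); x=along()[0]/1000; st("hover contact"); print(along())
move_l((*stand(x-.0006),.0597),.01); st("back")
b=move_l((*stand(x-.0006),.055),.006,max_force=8); hold(.2); st(b); z=observe()["eef_pos"][2]; print(along())
for k in range(12):
    move_l((*stand(x-.0006+.0003*(k+1)),z-.0001),.005); hold(.2); st(k); print(along())
    if -(observe()["ft_force"][0])>14: break
E
```

```text
True 27.99 [0.5662 0.0513 0.0593] [-0.5  0.4  5.3] 0.0087 98.5
hover contact 28.19 [0.5662 0.0513 0.0593] [-0.8 -0.5  6. ] 0.009 98.5
(np.float64(17.89), 0.0)
back 28.63 [0.5655 0.0513 0.0595] [-0.3  0.2 -1.5] 0.0088 97.7
True 29.17 [0.5655 0.0513 0.0594] [-0.8  0.6  4.9] 0.0087 98.7
(np.float64(17.2), -0.01)
0 29.77 [0.5657 0.0513 0.0595] [-3.7 -0.3  5.5] 0.0095 98.7
(np.float64(17.41), 0.02)
1 30.22 [0.5658 0.0514 0.0595] [-3.3 -0.6  7.1] 0.0091 98.7
(np.float64(17.48), 0.02)
2 30.67 [0.5658 0.0513 0.0596] [-5.3  0.1  7.7] 0.009 98.8
(np.float64(17.56), 0.01)
3 31.12 [0.5659 0.0513 0.0595] [-5.  -0.4  8. ] 0.0087 98.9
(np.float64(17.59), 0.01)
4 31.57 [0.5659 0.0513 0.0596] [-6.7 -0.7  9.4] 0.0088 99.1
(np.float64(17.6), 0.02)
5 32.02 [0.5659 0.0513 0.0596] [-8.7 -0.1 10. ] 0.0089 99.3
(np.float64(17.61), 0.03)
6 32.47 [0.5659 0.0513 0.0595] [-10.3  -0.5  11. ] 0.0087 99.5
(np.float64(17.58), 0.01)
7 32.92 [0.5659 0.0513 0.0596] [-10.5   0.7  12.3] 0.0088 99.7
(np.float64(17.62), 0.0)
8 33.37 [0.5659 0.0513 0.0595] [-12.2  -0.4  14. ] 0.0089 99.9
(np.float64(17.61), -0.0)
9 33.82 [0.5659 0.0513 0.0596] [-13.8   0.   14. ] 0.009 100.1
(np.float64(17.64), 0.02)
10 34.27 [0.5659 0.0514 0.0596] [-15.    0.3  16.1] 0.0091 100.2
(np.float64(17.62), 0.03)
```

The resistance at 17.6 mm could be plate drag, since Fx/Fz is about 0.7. I'll lift off the plate and test for the post without that drag.

```bash
python3 - <<'E'
from h import *
move_l((*stand(.0165),.0605),.01); hold(.3); st("hover"); print(along())
for k in range(8):
    x=.0170+.0004*k
    move_l((*stand(x),.0605),.006); hold(.15); st(round(x*1e3,2)); print(along())
    if observe()["ft_force"][0]<-8: break
E
```

```text
hover 35.14 [0.5645 0.0514 0.0602] [-0.4  0.3 -5.1] 0.0086 97.6
(np.float64(16.27), 0.0)
17.0 35.54 [0.5653 0.0513 0.0605] [-0.4  0.5 -5.1] 0.0087 97.6
(np.float64(16.99), -0.01)
17.4 35.94 [0.5657 0.0513 0.0605] [ 0.3  0.5 -5.1] 0.0094 97.6
(np.float64(17.4), 0.0)
17.8 36.34 [0.566  0.0513 0.0604] [-1.2  0.9 -5.4] 0.0088 97.5
(np.float64(17.71), 0.01)
18.2 36.74 [0.566  0.0513 0.0604] [-4.2 -0.1 -3.9] 0.0085 97.5
(np.float64(17.71), 0.01)
18.6 37.14 [0.566  0.0513 0.0604] [-6.9 -0.2 -2.3] 0.0087 97.7
(np.float64(17.73), -0.01)
19.0 37.54 [0.566  0.0513 0.0603] [-8.7 -0.4 -0.7] 0.009 97.9
(np.float64(17.74), -0.0)
```

The post is confirmed at 17.7 mm, with force rising firmly off the plate. I'll back off a hair, seat the foot lightly and push in.

```bash
python3 - <<'E'
from h import *
f=lambda: np.mean([ (hold(.02),observe()["ft_force"])[1] for _ in range(8)],0)
z=.0603
move_l((*stand(.0174),z),.006); hold(.2); st("back")
for k in range(12):
    if f()[2]>-2: break
    z-=.0002; move_l((*stand(.0174),z),.006); hold(.1)
st("seated"); print(z,along())
x=.0174
for k in range(12):
    x+=.0004; move_l((*stand(x),z),.006); hold(.1); F=f(); print(round(x*1e3,1),F.round(1),along())
    if F[0]<-17: break
st("end"); hold(.5); st("end")
im,d,X,r,o=cloud("wrist"); s=cloud("scene"); T=cloud("top")
np.savez("fin.npz",T=T[2],S=s[2]); save(np.hstack([im[:,150:450],s[0][100:300,180:480].repeat(2,0)[:420,:][:, :]]) if 0 else cv2.resize(s[0][150:270,270:430],(800,600),interpolation=2),"fin")
E
```

```text
back 38.16 [0.566  0.0513 0.0604] [-0.8 -0.  -4.5] 0.0088 97.4
seated 40.71 [0.5658 0.0513 0.0596] [-1.6 -0.3  0.2] 0.0088 97.5
0.059300000000000005 (np.float64(17.48), -0.01)
17.8 [-5.4  0.   4.4] (np.float64(17.62), 0.01)
18.2 [-6.8 -0.   6.2] (np.float64(17.69), 0.01)
18.6 [-8.9  0.1  7.4] (np.float64(17.67), 0.01)
19.0 [-10.5  -0.3   9. ] (np.float64(17.67), 0.01)
19.4 [-12.3  -0.2  10.4] (np.float64(17.65), 0.02)
19.8 [-13.9  -0.2  11.9] (np.float64(17.68), 0.0)
20.2 [-16.   -0.6  13.4] (np.float64(17.64), 0.02)
20.6 [-17.5  -0.6  14.8] (np.float64(17.68), -0.01)
end 44.58 [0.566  0.0513 0.0596] [-16.5  -0.7  14.9] 0.0089 100.1
end 45.08 [0.5659 0.0513 0.0595] [-17.8  -1.1  14.4] 0.0086 100.1
```

View pics/fin.png

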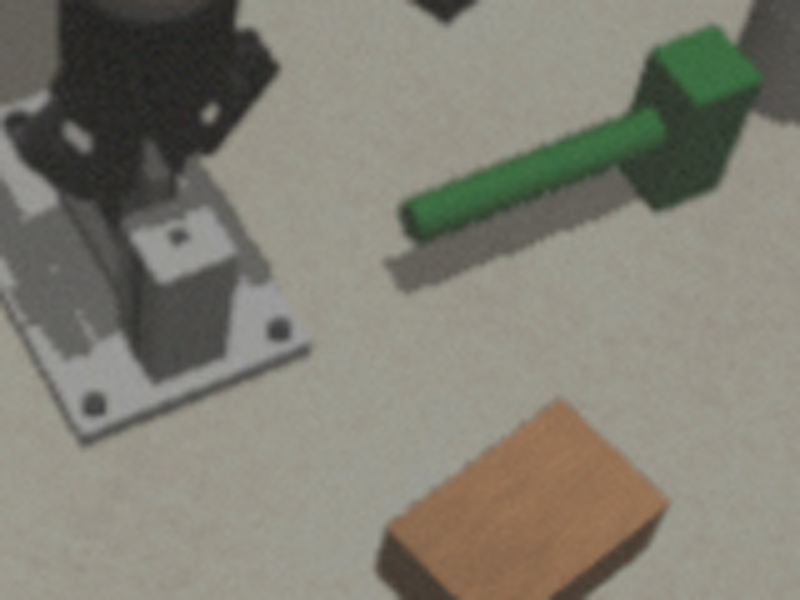

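The blade sits against the post's near face (about 130,260), and the carton and the green decoy are untouched. I'll ease the downward force so that plate friction can't be carrying the push, then check tilt and the bystanders.

```bash
python3 - <<'E'
from h import *
f=lambda: np.mean([ (hold(.02),observe()["ft_force"])[1] for _ in range(8)],0)
z=.0593;x=.0206
for k in range(12):
    F=f(); print(F.round(1),along(),observe()["eef_pos"][2].round(4))
    if F[2]<6: break
    z+=.0003; move_l((*stand(x),z),.006); hold(.1)
hold(.3); F=f(); print(F.round(1),along(),observe()["tcp_rot"].round(4),z); st("end")
X=cloud("top")[2]; X0=np.load("top.npz")["X"]
for n,u0,u1,v0,v1,zl in(("bottle",115,150,180,215,.05),("beaker",385,425,175,210,.05),("carton",210,255,130,165,.03),("mallet",160,190,225,260,.07)):
    g=lambda Y:(lambda S:S[S[...,2]>zl].mean(0))(Y[v0:v1,u0:u1]); print(n,(g(X)-g(X0)).round(4))
# blade top and foot tilt from wrist
im,d,W,r,o=cloud("wrist"); save(im,"finw")
E
```

```text
[-17.4  -0.4  14.9] (np.float64(17.67), 0.01) 0.0596
[-16.3  -0.4  12.8] (np.float64(17.66), 0.02) 0.0596
[-15.3  -0.3  10.6] (np.float64(17.65), 0.01) 0.0596
[-14.2  -0.2   8.5] (np.float64(17.65), 0.01) 0.0596
[-12.9   0.1   6. ] (np.float64(17.64), 0.03) 0.0596
[-13.   -0.2   6.2] (np.float64(17.64), 0.02) [ 3.1412  0.0229 -0.0422] 0.060500000000000005
end 47.73 [0.5659 0.0513 0.0596] [-12.8  -0.3   6.5] 0.0088 98.9
bottle [-0.0001 -0.0001 -0.    ]
beaker [0.0003 0.0001 0.0009]
carton [-0.0005  0.     -0.0003]
mallet [-0.0003  0.0005 -0.0001]
```

View pics/finw.png

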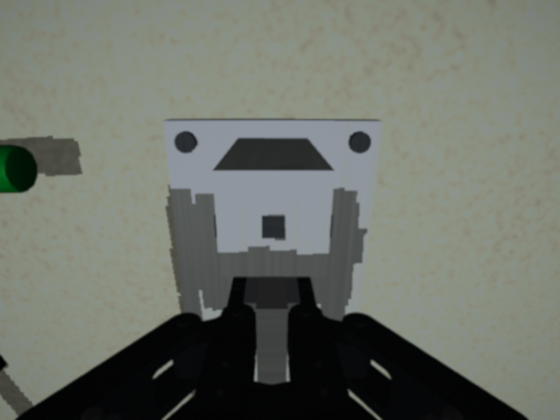

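The tool has crept to a 0.023 rad pitch over the repeated small moves, because each one kept the measured orientation. I'll back off and redo the seating with the rotation fixed.

```bash
python3 - <<'E'
from h import *
R=[np.pi,0,SY]
f=lambda: np.mean([ (hold(.02),observe()["ft_force"])[1] for _ in range(6)],0)
def mv(x,z,feed=.006): move_l((*stand(x),z),feed,rotation=R)
def pr(t): print(t,round(observe()["time_s"],2),f().round(1),along(),observe()["eef_pos"][2].round(4),observe()["tcp_rot"].round(4))
mv(.0160,.0606,.01); hold(.2); pr("hover")
z=.0600
for k in range(8):
    z-=.0003; mv(.0165,z); hold(.05); F=f()
    if F[2]>-1: break
pr("seated"); print(z)
x=.0165
for k in range(10):
    x+=.0006; mv(x,z); hold(.05); F=f(); print(round(x*1e3,1),F.round(1),along(),observe()["tcp_rot"][1].round(4))
    if F[0]<-12: break
pr("end"); print(x,z)
E
```

```text
hover 48.63 [-0.1 -0.4 -5.6] (np.float64(16.12), -0.02) 0.0606 [-3.1416e+00 -1.0000e-04 -4.2800e-02]
seated 50.41 [-3.5 -0.1  3.4] (np.float64(16.63), 0.01) 0.0592 [ 3.1416e+00 -2.0000e-04 -4.2700e-02]
0.05879999999999999
17.1 [-5.8 -0.1  6.3] (np.float64(16.79), 0.02) 0.0009
17.7 [-7.6 -0.2  8.5] (np.float64(16.92), -0.0) 0.002
18.3 [-9.6  0.4 10.2] (np.float64(17.05), 0.03) 0.0031
18.9 [-7.7 -0.   8.5] (np.float64(18.1), 0.05) 0.002
19.5 [-10.3  -0.5  10.4] (np.float64(18.2), 0.04) 0.0032
20.1 [-13.   -0.3  12.6] (np.float64(18.16), 0.04) 0.0046
end 52.91 [-13.2  -0.2  12.8] (np.float64(18.17), 0.05) 0.0593 [ 3.1414  0.0046 -0.0425]
0.0201 0.05879999999999999
```

The slide slipped free of the plate drag and stopped at the post at 18.15 mm. I'll ease the down-force so the post carries the push, then hand in.

```bash
python3 - <<'E'
from h import *
R=[np.pi,0,SY]
f=lambda: np.mean([ (hold(.02),observe()["ft_force"])[1] for _ in range(6)],0)
x,z=.0201,.0588
for k in range(7):
    x+=.0003; z+=.0004; move_l((*stand(x),z),.006,rotation=R); hold(.05); F=f(); print(F.round(1),along(),observe()["eef_pos"][2].round(4),observe()["tcp_rot"].round(4))
    if F[2]<5: break
hold(.5); F=f(); s=observe(); print(F.round(1),along(),s["tcp_rot"].round(4),s["time_s"])
if F[0]<-10 and -2<F[2]<10 and abs(s["tcp_rot"][1])<.012 and abs(along()[0]-18.15)<.5: print(job_done())
E
```

```text
[-12.6  -0.1  11. ] (np.float64(18.16), 0.05) 0.0593 [ 3.1414  0.0052 -0.0425]
[-12.7   0.1   9.1] (np.float64(18.15), 0.07) 0.0593 [ 3.1414  0.0059 -0.0424]
[-12.5  -0.1   7.7] (np.float64(18.12), 0.05) 0.0593 [ 3.1414  0.0065 -0.0425]
[-12.3  -0.1   5.9] (np.float64(18.11), 0.05) 0.0593 [ 3.1415  0.0071 -0.0425]
[-11.8  -0.2   4.4] (np.float64(18.11), 0.07) 0.0593 [ 3.1414  0.0077 -0.0425]
[-12.7  -0.2   4. ] (np.float64(18.09), 0.06) [ 3.1415  0.0077 -0.0425] 55.6083
the job is handed in; nothing more can be done
None
```

I handed the job in at about 56 s, and no verdict came back: the pin is flush, the mallet is back on the bench, the square is held in the corner with about 12 N of push and 0.008 rad of tool tilt, and the bottle, beaker and carton had moved less than 1 mm when last checked.

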